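# Seat the whisking disc on the food processor's drive

### The arm

A 7-joint arm with a two-finger parallel gripper is mounted at the origin on a cart in front of the work surface, level with it; the furniture and walls round the work are solid. World frame = base frame: x ahead of the robot, y to its left, z up, the work surface at z = 0. Lengths are in m, angles in rad, forces in N, time in s.
With the tool pointing down it reaches from about 0.425 to 0.8 m from the base axis. Payload 8.3 kg.
Tool frame: the origin (TCP) lies on the centre line of the jaws, within the pads' length; the fingertips stand 22 mm ahead of it and the grasp point (between the pads) lies 3 mm ahead of it; x points along the fingers, y is the direction in which the jaws open and shut, and the axes are right-handed (so a half turn about x gives the same grasp; the last joint's range is limited). The gripper opens to 85 mm and grips with 20 to 120 N. Pads are 22 mm wide; open, the fingers measure 114 mm over their backs; the gripper's body (76 mm by 85 mm) begins 54 mm behind the grasp point. The pads swing forward as they close: fully open they stand 13 mm farther back than shut.
Start: joints at [-1.2, 0.383, 0.016, 1.37, -0.006, 1.388, -0.046], TCP at [0.263, 0.567, 0.253] pointing down, gripper open.
Joint ranges: [-2.95, 2.95], [-0.25, 2.06], [-1.52, 1.56], [0.18, 2.33], [-1.44, 4.58], [0.02, 2.06], [-3.01, 3.01]. Speed limits (rad/s): [2.39, 2.39, 3.01, 3.01, 3.14, 3.14, 3.14].

### API

Orientations are given as a unit quaternion [w, x, y, z].
In Python, from station import r gives the robot as it stands.
- The arm moves only by the tool move_arm, never from a script. Its argument "deltas" is a list that holds one entry, the list of rows, each a list of 5 numbers: the shift along the tool's x, y, z in mm, then the turn about the tool's x in degrees, then the opening, from 0 (shut) to 1 (fully open). In form: [[[tx, ty, tz, turn, fingers], ...]]. A call has 1 to 8 rows; each row is the pose to reach, as a shift and turn from the pose commanded when the call began, along the tool's axes at that moment; what a row does not reach only later rows make up. A row lasts 1/8 s, in which the tool goes at most 62.5 mm and 10.7 degrees, less where a joint would pass 70% of its speed; a pose out of reach is approached as far as the arm can. A call with a gripper value outside its range is refused whole. The fingers move at their own pace and stop on an object; the grip force is fixed at half the most. Time passes only in rows, so rows that repeat a pose let the fingers close. It gives the time, the measured TCP pose, the force and the opening at its end, in the units of the state.
- r.sense(): the state, without advancing time (a new reading comes with each control period).
- r.get_image(name): name is "scene" or "side" or "wrist"; returns (picture, depth): 420x560x3 uint8, red, green, blue; 420x560 float32, m along the optical axis (not along the pixel's ray), 0 where there is no reading.
- r.get_calibration(name): a dict with "mtx" (3x3 intrinsics, pixels), "dist" ([k1, k2, p1, p2, k3] as OpenCV has them; the pictures are not rectified), "eye" and "rotation" of the camera in the world. Camera axes: x right, y down, z forward; pixel columns grow to the right and rows downward; lengths in m; the calibration is good to about 2 mm. A picture is of the moment at which its call begins: read the wrist's pose just before it. get_calibration takes no time and is no camera call; for the wrist camera it gives the pose at the moment of the call.
- r.sign_off(): hands the job in, once; it reports no verdict.
The state is a dict: "time": time; "q": joint angles; "joint_vel": joint speeds; "tau": joint torques, N m; "tcp_pos": TCP position; "ee_rot": TCP orientation; "contact_force": force on the tool from outside, world axes, zero at the start; "torque": the same for the moment, N m; "gripper_width": opening from 0.0 (shut) to 1.0 (fully open).
Only numpy, scipy, OpenCV 4.12 (cv2) and the standard library are available. Lean on these libraries where they do the work, as an engineer would, in place of code of your own. Each camera call takes 0.05 s, during which the arm holds its last target.

### The job

The whisking disc lies loosely on the spindle of the food processor's drive base, turned the wrong way. Without lifting it, push it round by its ribs with a fingertip, either way, until the notch in its rim is over the pin on the base, then press its hub down until the disc sits fully home and level, with the pin standing in the notch. Leave the glasses and the tin where they are.

Things in the scene. Friction and masses are not known exactly. Their poses are not given: they have to be found in the camera images.
- drive_base: White round drive base of a compact food processor, fixed to the worktop, 200 mm across; a small front housing with a dial reaches 134 mm from the middle towards its own -x. Origin: centre of its underside, on the spindle axis; z up. Its flat top is at z = 60 mm; the steel spindle, 14 mm in diameter, rises to z = 87 mm.
- collar (a joint): Height of the black rubber collar (56 mm across) round the spindle, on which the disc lies: 0 = up, 12 mm above the base's flat top; grows to 0.012 m as it is pressed flush. It takes about 6 to 12 N and stays where it is pressed.
- key_pin (a point): Tip of the steel pin on the base, 9 mm in diameter, domed, 67 mm from the spindle axis on the base's own -x side, 10.5 mm above the base's flat top; the pin is fixed. Just outside it, beyond the disc's rim, stands a 9 mm wide, 9 mm high steel lug (75 to 86 mm from the axis) that stays visible when the disc covers the pin.
- disc: Loose grey whisking disc, 144 mm across, plate 6 mm thick, about 160 g, on the spindle with 1.5 mm play. Origin: centre of its underside (72 mm above the worktop at the start, 60 mm when seated); z up. Three upright radial ribs, 5 mm thick, 20 to 56 mm from the axis, tops 24 mm above the underside, at 0, +120 and -120 degrees from its +x. It turns easily and stops when the push stops.
- disc_notch (a point): Middle of the one notch in the disc's rim, 15 mm wide, 12 mm deep, 67 mm from the disc's axis on its own -x side (opposite one rib), halfway up the plate. It must come over the pin; elsewhere the pin blocks the disc from going down.
- hub_top (a point): Centre of the flat closed top of the disc's central hub, 32 mm across there, where it is pressed; 36 mm above the disc's underside, so 108 mm above the worktop at the start and 96 mm when seated.
- glass_1: Clear drinking glass, 80 mm across, 91 mm high, bystander; origin at the centre of its underside.
- glass_2: Clear drinking glass, 79 mm across, 90 mm high, bystander; origin at the centre of its underside.
- tin_1: Small food tin, 76 mm across, 58 mm high, bystander; origin at the centre of its underside.

How it is judged:
By the outcome, as a careful person would: the job done as asked, in the order asked, and still so for the second after the job is handed in, with the robot touching nothing.
It also fails if it takes over 72 s, if anything falls off the work surface, if the arm or the gripper's body presses on something with over 40 N, if the wrist force passes 120 N, or if a joint passes its speed limit or range.

## Working session

There is one attempt and no reset: what is moved stays moved. The work goes in short steps, Python scripts to look and compute and a tool call to move; the robot and the scene stay as the last step left them, time stands still between calls to the robot, and variables do not carry over. Pictures are saved under pics/ and viewed, and the job is handed in when it is done.

Besides the shell and the picture viewer there is one more tool, called after "Emit:" as name(argument=value, ...) on one line, values as JSON. move_arm: Moves the arm, as the interface text tells. Its arguments: {"type":"object","properties":{"deltas":{"type":"array","items":{"type":"array","items":{"type":"array","items":{"type":"number"}}}}},"required":["deltas"]}

```bash
mkdir -p pics; cat > h.py <<'E'
from station import r
import numpy as np, cv2
def snap(name,tag):
    c=r.get_calibration(name); p,d=r.get_image(name)
    cv2.imwrite(f'pics/{tag}.png',cv2.cvtColor(p,cv2.COLOR_RGB2BGR)); np.savez(f'pics/{tag}.npz',p=p,d=d,mtx=c['mtx'],dist=c['dist'],eye=c['eye'],R=c['rotation'])
def load(tag): return np.load(f'pics/{tag}.npz')
def ray(c,uv):
    n=cv2.undistortPoints(np.array(uv,float).reshape(-1,1,2),c['mtx'],c['dist']).reshape(-1,2)
    return (np.array(c['R'])@np.c_[n,np.ones(len(n))].T).T
def onz(c,uv,z):
    d=ray(c,uv); e=np.array(c['eye']); return e+d*((z-e[2])/d[:,2])[:,None]
def cloud(c):
    h,w=c['d'].shape; u,v=np.meshgrid(np.arange(w),np.arange(h))
    P=ray(c,np.c_[u.ravel(),v.ravel()])*c['d'].reshape(-1,1)+c['eye']
    return P.reshape(h,w,3)
E
python3 - <<'E'
from h import *
for n in ['scene','side','wrist']:
    snap(n,n+'0'); c=load(n+'0'); print(n,c['eye'],c['R'].tolist())
print(r.sense())
E
```

```text
scene [0.4328215  0.55901379 0.71644503] [0.04849097622065763, -0.07913756907812702, 0.9043186532285492, -0.4166457053762526]
side [0.56845687 0.59973771 0.75379893] [0.012654334404188582, -0.016431268181745527, 0.9113164977930723, -0.4111838057327837]
wrist [0.19065327 0.59962632 0.37301923] [0.1319173138032773, 0.8325385454729819, 0.5315653974817739, 0.08316021176441869]
{'time': 0.15, 'q': array([-1.19990462,  0.38404443,  0.01639256,  1.37089268, -0.00628786,
        1.38820893, -0.04652791]), 'joint_vel': array([-0.0009105 , -0.00367209, -0.00102048, -0.00259596, -0.0005142 ,
       -0.00069681, -0.00109873]), 'tau': array([ 2.70158038e-03, -6.28151393e+01,  8.45662449e-01, -3.72165799e+01,
        1.65359391e-02,  1.09327381e-02, -2.20295061e-05]), 'tcp_pos': array([0.26252336, 0.56680366, 0.25251816]), 'ee_rot': array([ 0.69043686,  0.15163969,  0.69064493, -0.15268243]), 'contact_force': array([ 0.06477559, -0.20992687, -0.57240619]), 'torque': array([ 0.00790923, -0.03796536, -0.00967666]), 'gripper_width': 1.0006475950313398}
```

```bash
cat >> h.py <<'E'
from scipy.spatial.transform import Rotation as Ro
def Rm(q): q=np.array(q); return Ro.from_quat([q[1],q[2],q[3],q[0]]).as_matrix()
def ray(c,uv):
    n=cv2.undistortPoints(np.array(uv,float).reshape(-1,1,2),c['mtx'],c['dist']).reshape(-1,2)
    return (Rm(c['R'])@np.c_[n,np.ones(len(n))].T).T
E
python3 - <<'E'
from h import *
for n in ['scene0','side0','wrist0']:
    c=load(n); print(n,Rm(c['R']).round(2).tolist(), onz(c,[[280,210]],0.078))
print(Rm([ 0.69043686,  0.15163969,  0.69064493, -0.15268243]).round(3))
E
```

```text
scene0 [[-0.98, -0.1, 0.15], [-0.18, 0.64, -0.75], [-0.02, -0.76, -0.65]] [[ 0.58233469 -0.1961694   0.078     ]]
side0 [[-1.0, -0.02, 0.04], [-0.04, 0.66, -0.75], [-0.01, -0.75, -0.66]] [[ 0.6029417  -0.17994069  0.078     ]]
wrist0 [[0.42, 0.86, 0.28], [0.91, -0.4, -0.13], [-0.0, 0.31, -0.95]] [[0.27856272 0.55993958 0.078     ]]
[[-0.001  0.42   0.907]
 [-0.001  0.907 -0.42 ]
 [-1.    -0.002  0.   ]]
```

View pics/scene0.png

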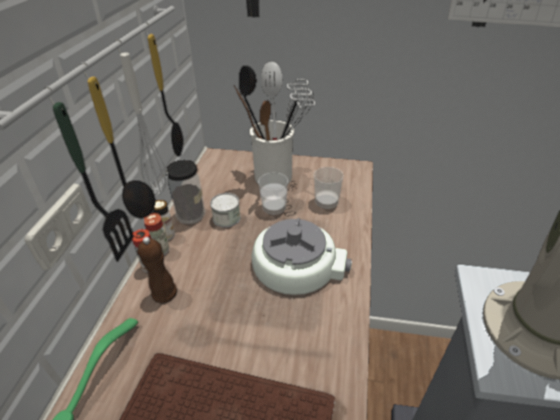

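View pics/side0.png

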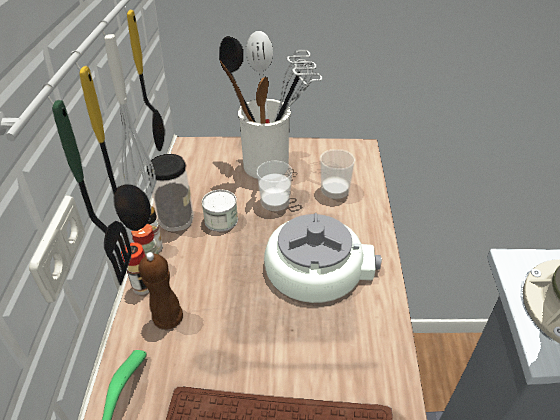

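View pics/wrist0.png

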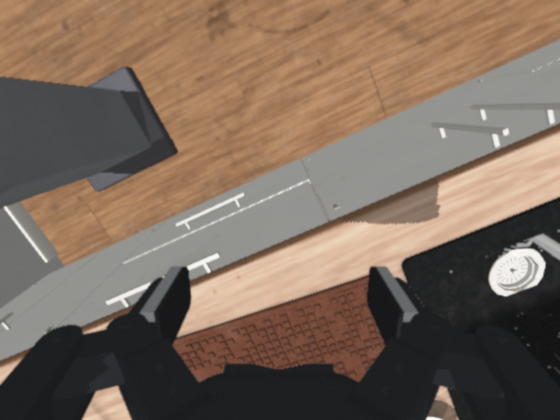

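```bash
python3 - <<'E'
from h import *
a=load('side0'); b=load('scene0')
A=cv2.resize(a['p'][200:310,250:390],None,fx=5,fy=5,interpolation=cv2.INTER_CUBIC)
B=cv2.resize(b['p'][205:300,240:360],None,fx=5,fy=5,interpolation=cv2.INTER_CUBIC)
cv2.imwrite('pics/side0c.png',A[:,:,::-1]);cv2.imwrite('pics/scene0c.png',B[:,:,::-1])
for n,c in (('side',a),('scene',b)):
    P=cloud(c); d=c['d']>0
    m=d&(P[...,2]>.10)&(P[...,2]<.116)&(abs(P[...,0]-.55)<.15)&(P[...,1]>-.4)&(P[...,1]<-.05)
    print(n,m.sum(), P[m].mean(0) if m.any() else '')
    m=d&(P[...,2]>.073)&(P[...,2]<.083)&(abs(P[...,0]-.55)<.15)&(P[...,1]>-.4)&(P[...,1]<-.05)
    q=P[m];print(m.sum(),q.min(0),q.max(0),np.median(q,0))
E
```

```text
side 394 [ 0.58880089 -0.2369143   0.10750602]
2721 [ 0.44228048 -0.39997021  0.07301699] [ 0.68976092 -0.05000769  0.08299559] [ 0.54181354 -0.11675798  0.07824371]
scene 294 [ 0.59165237 -0.2459281   0.10773779]
1965 [ 0.44038197 -0.39945784  0.07301789] [ 0.69260988 -0.05013109  0.08299456] [ 0.53324011 -0.11616829  0.07883832]
```

View pics/side0c.png

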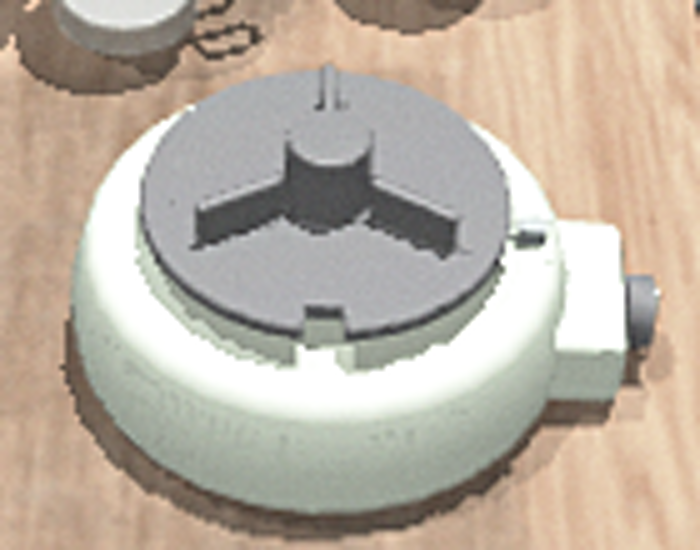

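View pics/scene0c.png

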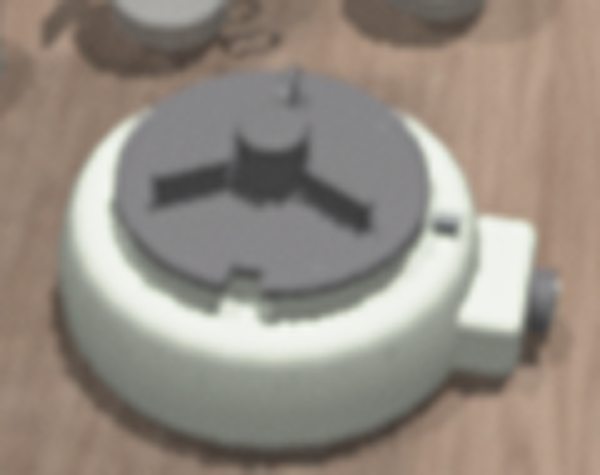

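```bash
python3 - <<'E'
from h import *
def f(n,hub,lug,notch,rt):
    c=load(n); H=onz(c,[hub],.108)[0]; L=onz(c,[lug],.067)[0]; N=onz(c,[notch],.076)[0]; T=[onz(c,[t],.096)[0] for t in rt]
    print(n,H[:2].round(4)); 
    for nm,X in [('lug',L),('notch',N)]+[('rib',t) for t in T]:
        v=X-H; print(nm,X[:2].round(4),np.hypot(*v[:2]).round(4),np.degrees(np.arctan2(v[1],v[0])).round(1))
f('side0',(250+329/5,200+143/5),(250+528/5,200+237/5),(250+323/5,200+314/5),[(250+198/5,200+209/5),(250+459/5,200+219/5),(250+328/5,200+70/5)])
f('scene0',(240+272/5,205+130/5),(240+446/5,205+222/5),(240+245/5,205+274/5),[(240+154/5,205+180/5),(240+371/5,205+212/5),(240+296/5,205+72/5)])
# disc edge fit: grey pixels
for n in('side0','scene0'):
    c=load(n);P=cloud(c);m=(c['d']>0)&(abs(P[...,2]-.108)<.002)&(np.hypot(P[...,0]-.589,P[...,1]+.24)<.03)
    print(n,'hubcloud',P[m].mean(0),m.sum())
    for nm,xy in(('bystanders',None),):pass
    p=c['p'].astype(int)
    # disc plate by colour and plane at .078
    hsv=cv2.cvtColor(c['p'],cv2.COLOR_RGB2HSV)
    g=((hsv[...,1]<40)&(hsv[...,2]>90)&(hsv[...,2]<175)).astype('uint8')
    Z=onz(c,np.argwhere(np.ones_like(g))[:,::-1],.078).reshape(420,560,3)
    g[(np.hypot(Z[...,0]-.589,Z[...,1]+.24)>.1)]=0
    cs,_=cv2.findContours(g,0,1);k=max(cs,key=cv2.contourArea)
    W=onz(c,cv2.convexHull(k).reshape(-1,2),.078)[:,:2]
    (x,y),rr=cv2.minEnclosingCircle(W.astype('float32'));print('enc',x,y,rr)
E
```

```text
side0 [ 0.5324 -0.0941]
lug [ 0.4543 -0.0874] 0.0783 175.1
notch [ 0.5341 -0.0365] 0.0577 88.3
rib [ 0.5808 -0.0697] 0.0543 26.8
rib [ 0.4841 -0.0671] 0.0553 150.8
rib [ 0.5315 -0.1492] 0.0551 -90.9
scene0 [ 0.531  -0.0945]
lug [ 0.4516 -0.091 ] 0.0795 177.5
notch [ 0.5336 -0.0367] 0.0578 87.4
rib [ 0.5789 -0.0672] 0.0552 29.7
rib [ 0.4831 -0.0628] 0.0575 146.6
rib [ 0.528  -0.1483] 0.054 -93.2
side0 hubcloud [nan nan nan] 0
enc 0.6175828576087952 -0.3048399090766907 0.04060173034667969
scene0 hubcloud [nan nan nan] 0
enc 0.5969763994216919 -0.25943708419799805 0.08188700675964355<stdin>:12: RuntimeWarning: Mean of empty slice.
  ret = um.true_divide(
```

```bash
python3 - <<'E'
from h import *
c=load('side0')
for nm,p in dict(mill=(167,322),tin=(219,227),g2=(276,205),g1=(336,194)).items(): print(nm,onz(c,[p],0)[0].round(3))
P=cloud(c)
for nm,p in dict(hub=(316,228),mill=(157,275),milltop=(152,258),plate=(316,250)).items(): print(nm,P[p[1],p[0]].round(3))
s=r.sense();R=Rm(s['ee_rot'])
ctr=np.array([.532,-.0942]);a=np.radians(28.5);u=np.array([np.cos(a),np.sin(a)]);t=np.array([-u[1],u[0]])
for back in(22,): 
    g=np.r_[ctr+.042*u-back/1e3*t,.16]
    print(g,(R.T@(g-s['tcp_pos'])*1000).round(1))
E
```

```text
mill [0.804 0.052 0.   ]
tin [ 0.739 -0.209  0.   ]
g2 [ 0.617 -0.287 -0.   ]
g1 [ 0.477 -0.332  0.   ]
hub [ 0.532 -0.095  0.109]
mill [0.795 0.061 0.141]
milltop [0.803 0.046 0.165]
plate [ 0.531 -0.068  0.078]
[ 0.57940781 -0.09349331  0.16      ] [  93.2 -465.8  565.1]
```

Emit:
move_arm(deltas=[[[0, -58, 70, 4, 0], [0, -116, 141, 8, 0], [0, -174, 212, 13, 0], [0, -232, 282, 18, 0], [0, -290, 353, 22, 0], [0, -348, 424, 27, 0], [0, -406, 494, 32, 0], [0, -465, 565, 36.5, 0]]])

```text
time: 1.15
tcp_pos: [0.4801, 0.1148, 0.2533]
ee_rot: [0.608, 0.362, 0.608, -0.361]
contact_force: [1.3, 0.1, -0.2]
gripper_width: 0.002
```

Emit:
move_arm(deltas=[[[0, 0, 0, 0, 0], [0, 0, 0, 0, 0], [0, 0, 0, 0, 0], [0, 0, 0, 0, 0], [0, 0, 0, 0, 0], [0, 0, 0, 0, 0]]])

```text
time: 1.9
tcp_pos: [0.4796, 0.1169, 0.2533]
ee_rot: [0.608, 0.361, 0.608, -0.361]
contact_force: [0.1, -0.9, 0.4]
gripper_width: 0.002
```

```bash
cat >> h.py <<'E'
CTR=np.array([.532,-.0942])
def goal(rib_deg,rad,back,z):
    "shift in tool axes + turn for finger parallel to rib, behind it (cw side) by back mm"
    s=r.sense();R=Rm(s['ee_rot']);a=np.radians(rib_deg);u=np.array([np.cos(a),np.sin(a)]);t=np.array([-u[1],u[0]])
    g=np.r_[CTR+rad/1e3*u-back/1e3*t,z]
    psi=np.degrees(np.arctan2(R[1,1],R[0,1]))
    return g.round(4),(R.T@(g-s['tcp_pos'])*1000).round(1),round(psi-rib_deg,1)
E
python3 -c "
from h import *
print(goal(28.5,42,22,.25),Rm(r.sense()['ee_rot']).round(3).tolist())"
```

```text
(array([ 0.5794, -0.0935,  0.25  ]), array([  3.3, -13.4, 232.5]), np.float64(0.2)) [[-0.0, 0.877, 0.48], [-0.0, 0.48, -0.877], [-1.0, -0.0, -0.0]]
```

Emit:
move_arm(deltas=[[[0, -3, 40, 0, 0], [0, -5, 80, 0, 0], [0, -7, 120, 0, 0], [0, -9, 160, 0, 0], [0, -11, 195, 0, 0], [3, -13, 220, 0, 0], [3, -13.4, 232.5, 0, 0], [3, -13.4, 232.5, 0, 0]]])

```text
time: 2.9
tcp_pos: [0.5794, -0.0941, 0.2502]
ee_rot: [0.608, 0.361, 0.608, -0.361]
contact_force: [-0.5, 0.5, 0.6]
gripper_width: -0.004
```

```bash
python3 -c "
from h import *
print(r.sense()['tcp_pos'],goal(28.5,42,22,.106))
snap('wrist','w1');snap('side','s1')"
```

```text
[ 0.57943942 -0.09414062  0.25016108] (array([ 0.5794, -0.0935,  0.106 ]), array([144.2,   0.4,  -0.6]), np.float64(0.1))
```

View pics/w1.png

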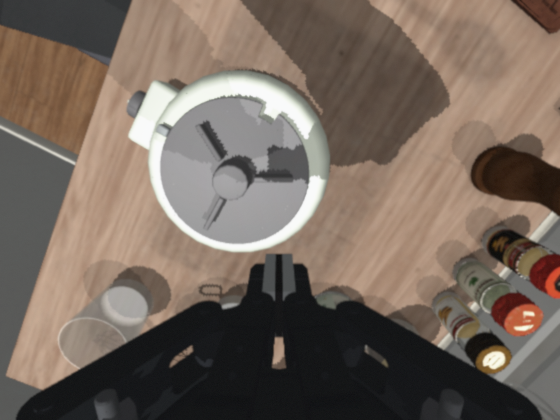

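View pics/s1.png

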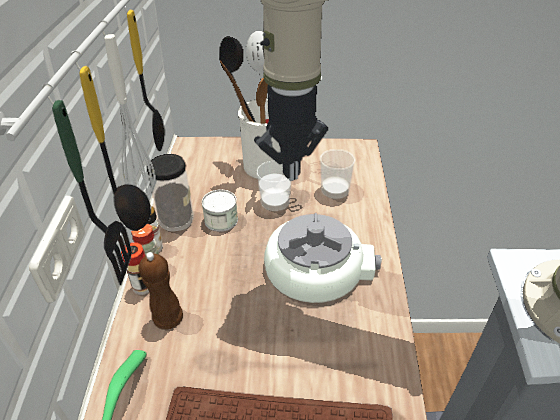

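```bash
python3 - <<'E'
from h import *
c=load('w1')
cv2.imwrite('pics/w1c.png',cv2.resize(c['p'][70:255,120:340],None,fx=3.5,fy=3.2,interpolation=cv2.INTER_CUBIC)[:,:,::-1])
H=onz(c,[(231,182)],.108)[0]
for nm,p,z in [('lug',(163,130),.069),('notch',(267,113),.078),('rib',(202,124),.096),('rib',(292,180),.096),('rib',(208,225),.096)]:
    X=onz(c,[p],z)[0];v=X-H;print(nm,X.round(4),np.hypot(*v[:2]).round(4),np.degrees(np.arctan2(v[1],v[0])).round(1))
print(H)
E
```

```text
lug [ 0.4532 -0.0941  0.069 ] 0.0806 177.2
notch [ 0.5335 -0.0329  0.078 ] 0.0652 90.1
rib [ 0.4889 -0.0672  0.096 ] 0.0543 145.4
rib [ 0.5813 -0.0731  0.096 ] 0.0538 27.6
rib [ 0.5322 -0.1497  0.096 ] 0.0517 -91.5
[ 0.5336214  -0.09802791  0.108     ]
```

View pics/w1c.png

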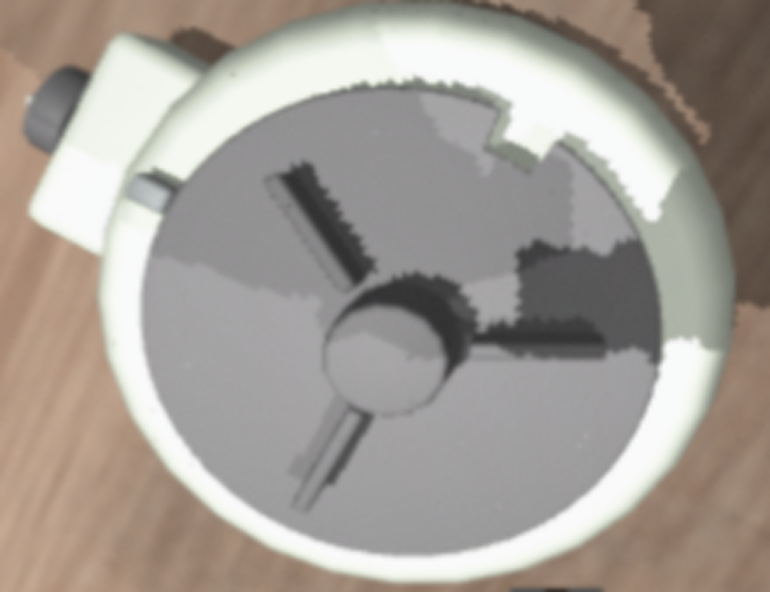

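```bash
echo "CTR=np.array([.533,-.096])">>h.py; python3 -c "
from h import *
print(goal(28,42,22,.105))"
```

```text
(array([ 0.5804, -0.0957,  0.105 ]), array([145.3,  -0.6,   3.4]), np.float64(0.7))
```

Emit:
move_arm(deltas=[[[30, -0.3, 2, 0.5, 0], [65, -0.6, 3.4, 0.7, 0], [95, -0.6, 3.4, 0.7, 0], [120, -0.6, 3.4, 0.7, 0], [135, -0.6, 3.4, 0.7, 0], [142, -0.6, 3.4, 0.7, 0], [145, -0.6, 3.4, 0.7, 0], [145, -0.6, 3.4, 0.7, 0]]])

```text
time: 4.0
tcp_pos: [0.5809, -0.0971, 0.1059]
ee_rot: [0.606, 0.365, 0.606, -0.364]
contact_force: [-0.3, -0.3, 0.2]
gripper_width: -0.0
```

```bash
python3 - <<'E'
from h import *
s=r.sense();print(s['tcp_pos'],s['contact_force'])
snap('side','s2')
c=load('s2');cv2.imwrite('pics/s2c.png',cv2.resize(c['p'][180:310,250:390],None,fx=5,fy=4.5)[:,:,::-1])
b=22
for k in range(8):
    a=28+5.5*(k+1); b=max(13.5,22-3*(k+1)); g,d,t=goal(a,42,b,.105); print([*d.tolist(),float(t),0])
E
```

```text
[ 0.58086476 -0.09707822  0.10590259] [-0.31366612 -0.26518004  0.23834066]
[1.0, 1.9, -8.6, -5.6, 0]
[1.0, 2.5, -15.8, -11.1, 0]
[1.0, 2.3, -22.5, -16.6, 0]
[1.0, 2.2, -26.7, -22.1, 0]
[1.0, 1.7, -30.9, -27.6, 0]
[1.0, 0.8, -35.1, -33.1, 0]
[1.0, -0.5, -39.1, -38.6, 0]
[1.0, -2.2, -43.0, -44.1, 0]
```

View pics/s2c.png

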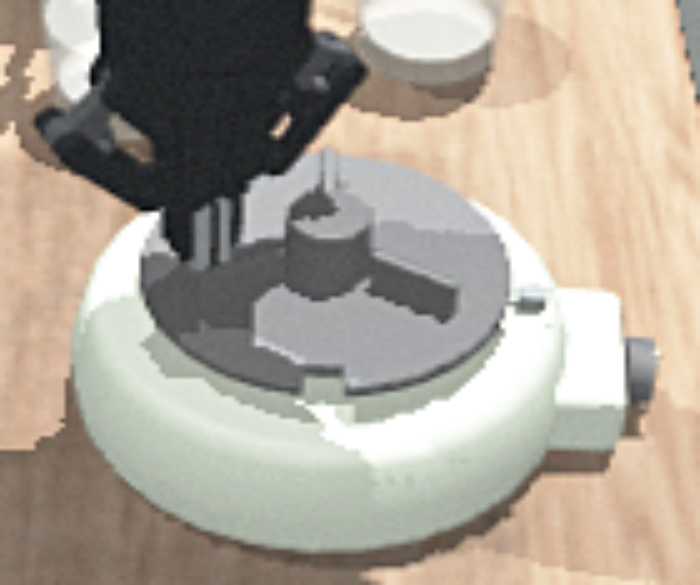

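Emit:
move_arm(deltas=[[[1, 1.9, -8.6, -5.6, 0], [1, 2.5, -15.8, -11.1, 0], [1, 2.3, -22.5, -16.6, 0], [1, 2.2, -26.7, -22.1, 0], [1, 1.7, -30.9, -27.6, 0], [1, 0.8, -35.1, -33.1, 0], [1, -0.5, -39.1, -38.6, 0], [1, -2.2, -43, -44.1, 0]]])

```text
time: 5.05
tcp_pos: [0.5588, -0.0603, 0.1051]
ee_rot: [0.699, 0.109, 0.698, -0.109]
contact_force: [0.9, -0.7, 0.2]
gripper_width: 0.001
```

```bash
cat > chk.py <<'E'
from h import *
import sys
t=sys.argv[1]
snap('side',t); c=load(t);cv2.imwrite(f'pics/{t}c.png',cv2.resize(c['p'][180:310,250:390],None,fx=5,fy=4.5)[:,:,::-1])
s=r.sense();R=Rm(s['ee_rot']);print(s['time'],s['tcp_pos'],s['contact_force'],np.degrees(np.arctan2(R[1,1],R[0,1])))
E
python3 chk.py s3; python3 - <<'E'
from h import *
for k in range(8):
    a=72+5*(k+1); g,d,t=goal(a,42,13.5,.105); print([*d.tolist(),float(t),0])
E
```

```text
5.1 [ 0.55841519 -0.05985026  0.10502357] [-0.37961145  0.45386516 -0.14850121] 72.49238560464484
[0.0, 0.8, -3.2, -4.5, 0]
[0.0, 1.5, -7.0, -9.5, 0]
[0.0, 1.9, -10.8, -14.5, 0]
[0.0, 2.0, -14.7, -19.5, 0]
[0.0, 1.7, -18.5, -24.5, 0]
[0.0, 1.1, -22.3, -29.5, 0]
[0.0, 0.1, -26.0, -34.5, 0]
[-0.0, -1.1, -29.7, -39.5, 0]
```

View pics/s3c.png

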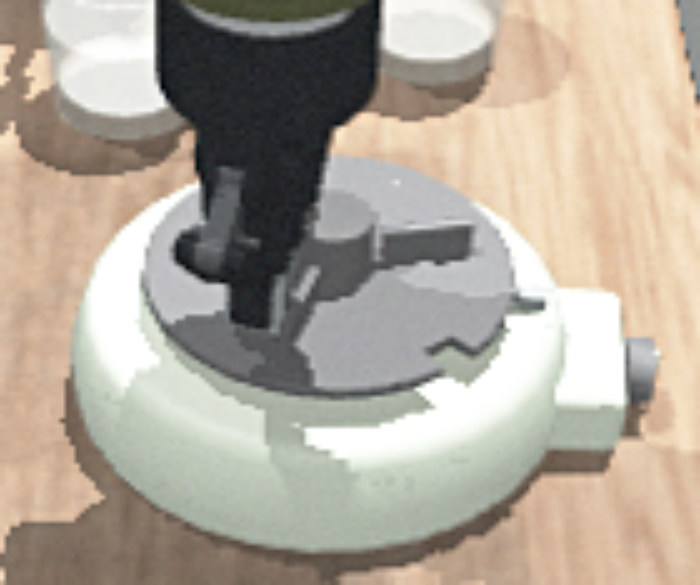

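Emit:
move_arm(deltas=[[[0, 0.8, -3.2, -4.5, 0], [0, 1.5, -7, -9.5, 0], [0, 1.9, -10.8, -14.5, 0], [0, 2, -14.7, -19.5, 0], [0, 1.7, -18.5, -24.5, 0], [0, 1.1, -22.3, -29.5, 0], [0, 0.1, -26, -34.5, 0], [0, 0.1, -26, -34.5, 0]]])

```text
time: 6.1
tcp_pos: [0.5339, -0.0522, 0.1048]
ee_rot: [0.7, -0.101, 0.7, 0.101]
contact_force: [-0.6, -0.3, -0.0]
gripper_width: -0.001
```

```bash
python3 chk.py s4; python3 - <<'E'
from h import *
for a in(108,110,112,114,116): print(a,goal(a,42,13.5,.105))
E
```

```text
6.15 [ 0.53399769 -0.05219941  0.10475697] [-0.71649403  0.18100757  0.78642573] 106.36407635382791
108 (array([ 0.5329, -0.0519,  0.105 ]), array([-0.2,  0.6, -1. ]), np.float64(-1.6))
110 (array([ 0.5313, -0.0519,  0.105 ]), array([-0.2,  1. , -2.5]), np.float64(-3.6))
112 (array([ 0.5298, -0.052 ,  0.105 ]), array([-0.2,  1.4, -4. ]), np.float64(-5.6))
114 (array([ 0.5282, -0.0521,  0.105 ]), array([-0.2,  1.7, -5.5]), np.float64(-7.6))
116 (array([ 0.5267, -0.0523,  0.105 ]), array([-0.2,  1.9, -7. ]), np.float64(-9.6))
```

View pics/s4c.png

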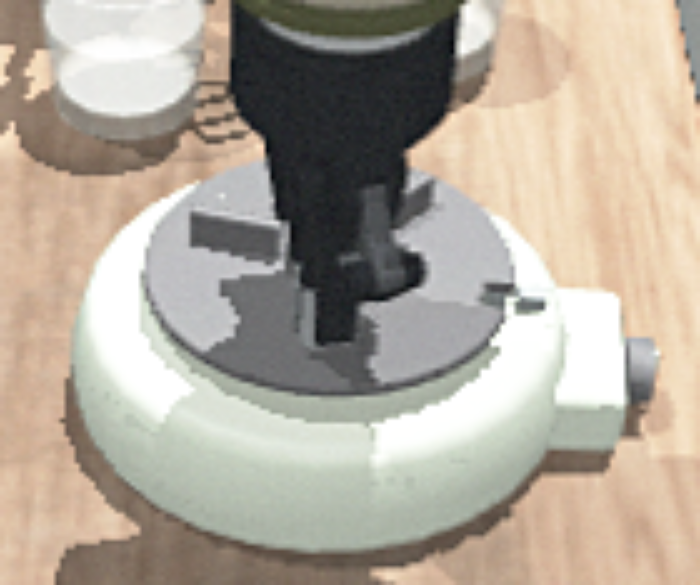

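```bash
python3 - <<'E'
from h import *
c=load('s4')
A=cv2.resize(c['p'][225:265,325:375],None,fx=14,fy=14,interpolation=cv2.INTER_CUBIC);cv2.imwrite('pics/s4d.png',A[:,:,::-1])
E
```

```text
(no output)
```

View pics/s4d.png

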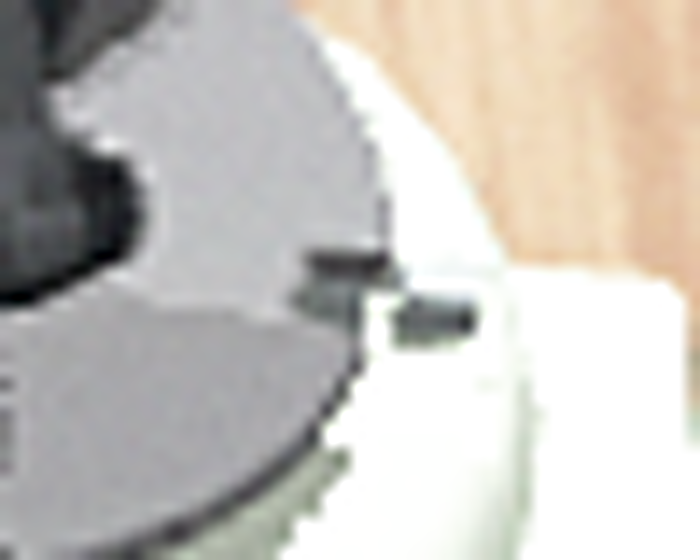

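```bash
python3 - <<'E'
from h import *
c=load('s4')
def q(p): return (325+p[0]/14-.5,225+p[1]/14-.5)
for nm,p,z in[('far in',(308,250),.078),('far out',(388,250),.078),('near in',(290,308),.078),('near out',(360,335),.078),('lug c',(435,310),.069),('lug fl',(400,298),.069),('lug fr',(475,302),.069),('lug nl',(395,325),.069)]:
    X=onz(c,[q(p)],z)[0];v=X[:2]-CTR;print(nm,X.round(4),np.hypot(*v).round(4),np.degrees(np.arctan2(v[1],v[0])).round(1))
E
```

```text
far in [ 0.4726 -0.0895  0.078 ] 0.0607 173.9
far out [ 0.4617 -0.0898  0.078 ] 0.0716 175.1
near in [ 0.4757 -0.0783  0.078 ] 0.06 162.8
near out [ 0.4665 -0.0734  0.078 ] 0.0702 161.2
lug c [ 0.4546 -0.0875  0.069 ] 0.0789 173.8
lug fl [ 0.4592 -0.0897  0.069 ] 0.0741 175.1
lug fr [ 0.4489 -0.0891  0.069 ] 0.0844 175.3
lug nl [ 0.4603 -0.0844  0.069 ] 0.0737 170.9
```

Emit:
move_arm(deltas=[[[0, 0.6, -1.6, -2.2, 0], [0, 1.2, -3.3, -4.6, 0], [0, 1.2, -3.3, -4.6, 0]]])

```text
time: 6.52
tcp_pos: [0.5302, -0.0518, 0.1043]
ee_rot: [0.695, -0.13, 0.695, 0.13]
contact_force: [0.4, 0.3, 0.2]
gripper_width: -0.002
```

```bash
python3 chk.py s5; python3 - <<'E'
from h import *
c=load('s5')
A=cv2.resize(c['p'][225:265,325:375],None,fx=14,fy=14,interpolation=cv2.INTER_CUBIC);cv2.imwrite('pics/s5d.png',A[:,:,::-1])
E
```

```text
6.575 [ 0.53025572 -0.05182036  0.10432841] [-0.10619452 -0.08501139  1.20842857] 111.10100067595357
```

View pics/s5d.png

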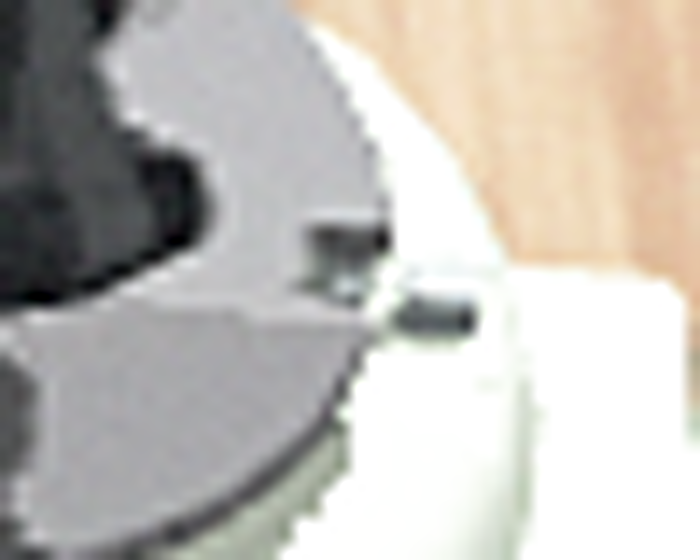

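Emit:
move_arm(deltas=[[[0, 0, 4, 0, 0], [0, 0, 6, 0, 0], [-30, 0, 6, 0, 0], [-75, 0, 6, 0, 0], [-115, 0, 6, 0, 0], [-135, 0, 6, 0, 0], [-145, 0, 6, 0, 0], [-145, 0, 6, 0, 0]]])

```text
time: 7.58
tcp_pos: [0.536, -0.0495, 0.2493]
ee_rot: [0.695, -0.13, 0.695, 0.13]
contact_force: [-0.1, -0.2, -0.7]
gripper_width: 0.0
```

```bash
python3 chk.py s6; python3 -c "
from h import *
snap('wrist','w6')"
```

```text
7.625 [ 0.53555823 -0.04955244  0.24845843] [ 0.61251367  1.00554128 -0.15279298] 111.14607967670946
```

View pics/w6.png

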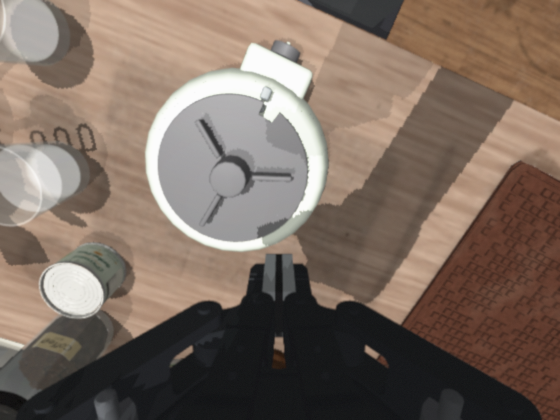

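View pics/s6c.png

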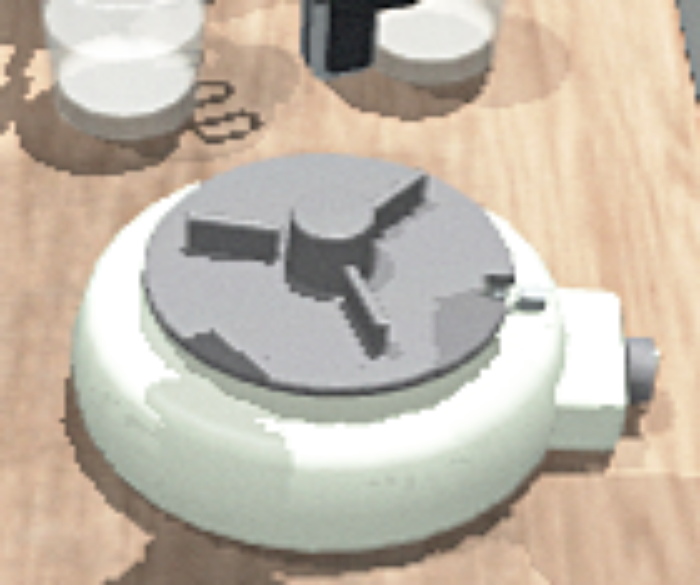

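```bash
python3 - <<'E'
from h import *
c=load('w6')
A=cv2.resize(c['p'][80:135,240:300],None,fx=11,fy=10,interpolation=cv2.INTER_CUBIC);cv2.imwrite('pics/w6d.png',A[:,:,::-1])
E
```

```text
(no output)
```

View pics/w6d.png

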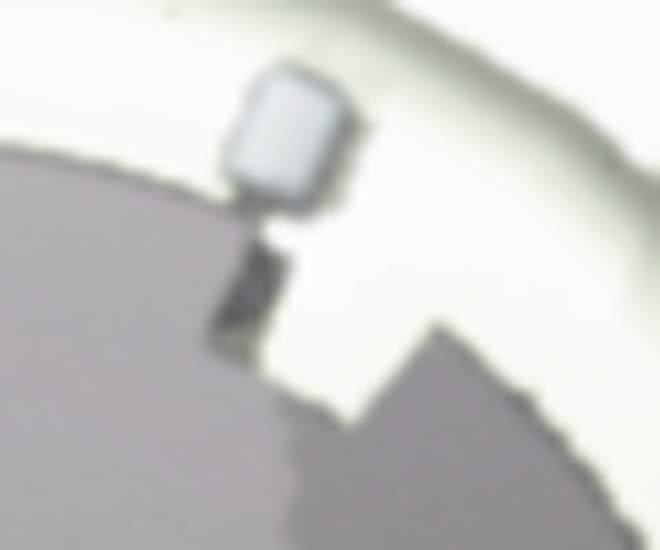

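```bash
python3 - <<'E'
from h import *
c=load('w6')
def q(p): return (240+p[0]/11-.5,80+p[1]/10-.5)
H=onz(c,[(230,177)],.108)[0]
# disc fit
print(H,c['eye'])
for C in (CTR,H[:2]):
  for nm,p,z in[('A out',(255,215),.078),('A in',(210,345),.078),('B in',(350,425),.078),('B out',(437,325),.078),('lug c',(293,130),.069),('lug l',(235,165),.069),('lug r',(330,180),.069),('dark',(255,290),.0705)]:
    X=onz(c,[q(p)],z)[0];v=X[:2]-C;print(nm,X.round(4),np.hypot(*v).round(4),np.degrees(np.arctan2(v[1],v[0])).round(1))
E
```

```text
[ 0.52823967 -0.09767281  0.108     ] [ 0.46177708 -0.07858999  0.36921217]
A out [ 0.4596 -0.0944  0.078 ] 0.0734 178.8
A in [ 0.4714 -0.094   0.078 ] 0.0616 178.1
B in [ 0.4738 -0.0808  0.078 ] 0.0611 165.6
B out [ 0.4631 -0.0772  0.078 ] 0.0724 164.9
lug c [ 0.4515 -0.0945  0.069 ] 0.0815 178.9
lug l [ 0.4561 -0.098   0.069 ] 0.077 -178.5
lug r [ 0.4544 -0.0901  0.069 ] 0.0788 175.7
dark [ 0.4657 -0.0925  0.0705] 0.0674 177.1
A out [ 0.4596 -0.0944  0.078 ] 0.0687 177.3
A in [ 0.4714 -0.094   0.078 ] 0.0569 176.3
B in [ 0.4738 -0.0808  0.078 ] 0.057 162.8
B out [ 0.4631 -0.0772  0.078 ] 0.0683 162.6
lug c [ 0.4515 -0.0945  0.069 ] 0.0768 177.6
lug l [ 0.4561 -0.098   0.069 ] 0.0722 -179.8
lug r [ 0.4544 -0.0901  0.069 ] 0.0742 174.1
dark [ 0.4657 -0.0925  0.0705] 0.0627 175.3
```

```bash
python3 - <<'E'
from h import *
c=load('s6')
A=cv2.resize(c['p'][225:265,325:375],None,fx=14,fy=14,interpolation=cv2.INTER_CUBIC);cv2.imwrite('pics/s6d.png',A[:,:,::-1])
def proj(c,X):
    R=Rm(c['R']);t=-R.T@c['eye'];return cv2.projectPoints(np.array(X,float),cv2.Rodrigues(R.T)[0],t,c['mtx'],c['dist'])[0].reshape(-1,2)
# model circle checks: disc outer rim predicted vs seen
for n in('s6','w6'):
    c=load(n)
    # edges of base flat top lug & pin for lug angle 175,178
    for a in(174,176,178,180):
        u=np.array([np.cos(np.radians(a)),np.sin(np.radians(a))])
        print(n,a,'lug',proj(c,[[*(CTR+.0805*u),.069]]).round(1),'pin',proj(c,[[*(CTR+.067*u),.0705]]).round(1),'notch',proj(c,[[*(CTR+.066*u),.078]]).round(1))
E
```

```text
s6 174 lug [[356.4 246.6]] pin [[349.4 245.4]] notch [[349.3 242.6]]
s6 176 lug [[356.4 245.6]] pin [[349.5 244.6]] notch [[349.3 241.7]]
s6 178 lug [[356.4 244.6]] pin [[349.5 243.7]] notch [[349.3 240.9]]
s6 180 lug [[356.3 243.5]] pin [[349.4 242.8]] notch [[349.2 240. ]]
w6 174 lug [[272.6  96.9]] pin [[266.  110.6]] notch [[265.2 111.7]]
w6 176 lug [[269.9  95.5]] pin [[263.8 109.5]] notch [[262.9 110.5]]
w6 178 lug [[267.1  94.2]] pin [[261.4 108.4]] notch [[260.6 109.4]]
w6 180 lug [[264.2  93. ]] pin [[259.1 107.4]] notch [[258.2 108.4]]
```

View pics/s6d.png

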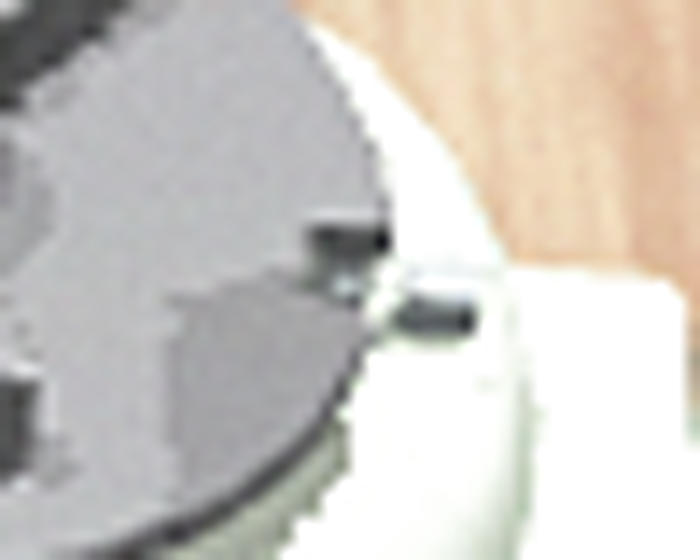

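```bash
python3 - <<'E'
from h import *
for a,b in((111,20),(111,13.5),(114,13.5),(118,13.5)): print(a,goal(a,42,b,.105))
E
```

```text
111 (array([ 0.5366, -0.0496,  0.105 ]), array([143.1,  -0.6,   1.4]), np.float64(0.1))
111 (array([ 0.5306, -0.052 ,  0.105 ]), array([143.1,  -0.6,  -5.1]), np.float64(0.1))
114 (array([ 0.5282, -0.0521,  0.105 ]), array([143.1,   0. ,  -7.3]), np.float64(-2.9))
118 (array([ 0.5252, -0.0526,  0.105 ]), array([143.1,   0.7, -10.3]), np.float64(-6.9))
```

Emit:
move_arm(deltas=[[[50, -0.6, 1.4, 0, 0], [100, -0.6, 1.4, 0, 0], [135, -0.6, 1.4, 0, 0], [143, -0.6, 1.4, 0, 0], [143, -0.6, -4.5, 0, 0], [143, 0, -7.3, -2.9, 0], [143, 0.7, -10.2, -6.8, 0], [143, 0.7, -10.2, -6.8, 0]]])

```text
time: 8.68
tcp_pos: [0.5267, -0.053, 0.1081]
ee_rot: [0.687, -0.171, 0.685, 0.17]
contact_force: [-0.4, 0.3, 0.1]
gripper_width: 0.005
```

Emit:
move_arm(deltas=[[[0, 0, 4, 0, 0], [0, 0, 7, 0, 0], [-30, 0, 7, 6, 0], [-75, 0, 7, 6, 0], [-115, 0, 7, 6, 0], [-135, 0, 7, 6, 0], [-143, 0, 7, 6, 0], [-143, 0, 7, 6, 0]]])

```text
time: 9.68
tcp_pos: [0.5323, -0.0492, 0.2491]
ee_rot: [0.694, -0.135, 0.694, 0.135]
contact_force: [-0.9, 0.1, -0.2]
gripper_width: 0.003
```

```bash
python3 chk.py s7; python3 - <<'E'
from h import *
snap('wrist','w7')
c=load('w7')
A=cv2.resize(c['p'][70:255,140:340],None,fx=4,fy=3.2,interpolation=cv2.INTER_CUBIC);cv2.imwrite('pics/w7c.png',A[:,:,::-1])
A=cv2.resize(c['p'][80:135,240:300],None,fx=11,fy=10,interpolation=cv2.INTER_CUBIC);cv2.imwrite('pics/w7d.png',A[:,:,::-1])
E
```

```text
9.725 [ 0.5319515  -0.04924919  0.24834773] [0.14935624 0.14480276 0.46843919] 111.9448462186406
```

View pics/w7d.png

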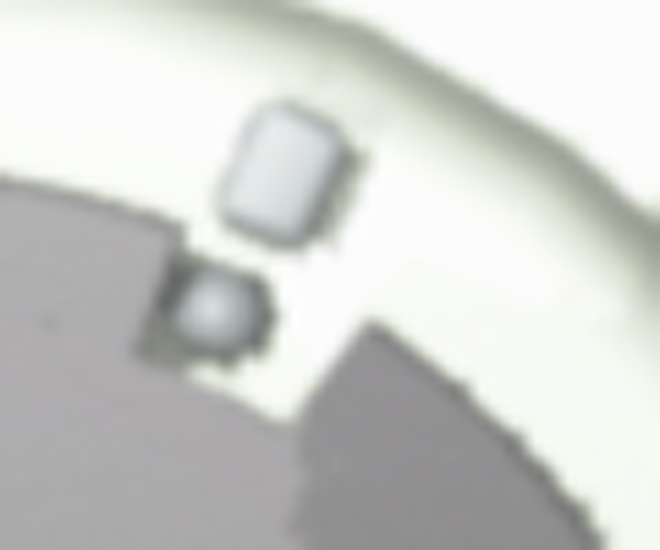

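View pics/w7c.png

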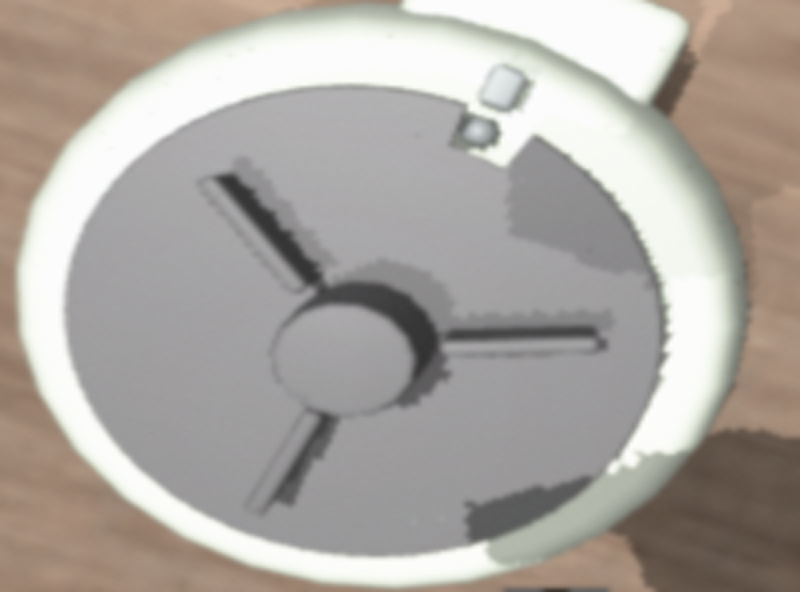

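```bash
python3 - <<'E'
from h import *
c=load('w7')
def q(p): return (240+p[0]/11-.5,80+p[1]/10-.5)
print(c['eye'],onz(c,[(140+345/4,70+359/3.2)],.108))
for nm,p,z in[('A out',(180,232),.078),('A in',(138,350),.078),('B in',(288,422),.078),('B out',(370,320),.078),('lug c',(285,173),.069),('pin',(218,308),.069)]:
    X=onz(c,[q(p)],z)[0];v=X[:2]-CTR;print(nm,X.round(4),np.hypot(*v).round(4),np.degrees(np.arctan2(v[1],v[0])).round(1))
for a,b in((117.3,22),(117.3,13.5),(120,13.5)): print(a,goal(a,42,b,.105))
E
```

```text
[ 0.45858129 -0.07931649  0.36910685] [[ 0.53074223 -0.09898315  0.108     ]]
A out [ 0.4602 -0.1003  0.078 ] 0.0729 -176.6
A in [ 0.471  -0.0999  0.078 ] 0.0622 -176.4
B in [ 0.4722 -0.0862  0.078 ] 0.0616 170.8
B out [ 0.4614 -0.0832  0.078 ] 0.0727 169.8
lug c [ 0.4522 -0.0946  0.069 ] 0.0809 179.0
pin [ 0.4653 -0.0956  0.069 ] 0.0677 179.7
117.3 (array([ 0.5333, -0.0486,  0.105 ]), array([143.,  -0.,   2.]), np.float64(-5.4))
117.3 (array([ 0.5257, -0.0525,  0.105 ]), array([143. ,  -0.8,  -6.5]), np.float64(-5.4))
120 (array([ 0.5237, -0.0529,  0.105 ]), array([143. ,  -0.4,  -8.5]), np.float64(-8.1))
```

Emit:
move_arm(deltas=[[[50, 0, 2, -5, 0], [100, 0, 2, -6, 0], [135, 0, 2, -6, 0], [143, 0, 2, -6, 0], [143, 0, 2, -6, 0], [143, -0.8, -5, -6, 0], [143, -0.7, -7.1, -6.4, 0], [143, -0.7, -7.1, -6.4, 0]]])

```text
time: 10.78
tcp_pos: [0.5261, -0.0529, 0.1071]
ee_rot: [0.686, -0.173, 0.685, 0.173]
contact_force: [-1.4, 0.7, 0.2]
gripper_width: 0.001
```

```bash
python3 chk.py s8
```

```text
10.825 [ 0.52612297 -0.05272419  0.10695559] [-1.36645807 -0.30317753  0.39438711] 118.3420882300469
```

Emit:
move_arm(deltas=[[[0, 0.1, -1.4, -1, 0], [0, 0.1, -1.4, -1, 0], [0, 0.1, -1.4, -1, 0]]])

```text
time: 11.2
tcp_pos: [0.5246, -0.0532, 0.1062]
ee_rot: [0.684, -0.179, 0.684, 0.179]
contact_force: [-0.9, 0.5, -0.7]
gripper_width: 0.002
```

Emit:
move_arm(deltas=[[[0, 0, 4, 0, 0], [0, 0, 7, 0, 0], [-30, 0, 7, 6, 0], [-75, 0, 7, 6, 0], [-115, 0, 7, 6, 0], [-135, 0, 7, 6, 0], [-143, 0, 7, 6, 0], [-143, 0, 7, 6, 0]]])

```text
time: 12.2
tcp_pos: [0.5308, -0.0497, 0.249]
ee_rot: [0.692, -0.143, 0.693, 0.143]
contact_force: [0.6, -0.3, 0.1]
gripper_width: -0.002
```

```bash
python3 chk.py s9; python3 - <<'E'
from h import *
snap('wrist','w9')
c=load('w9')
A=cv2.resize(c['p'][80:135,240:300],None,fx=11,fy=10,interpolation=cv2.INTER_CUBIC);cv2.imwrite('pics/w9d.png',A[:,:,::-1])
E
```

```text
12.25 [ 0.53041308 -0.0497009   0.24833321] [-0.30170677  0.30019243  0.73058512] 113.35413771332126
```

View pics/w9d.png

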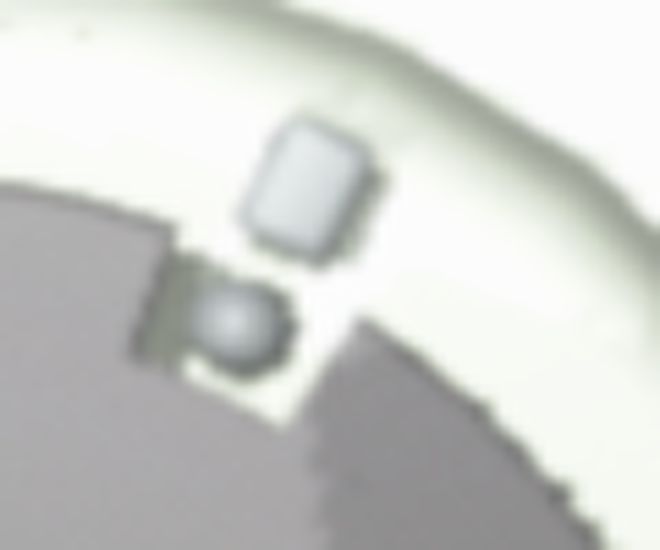

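```bash
python3 - <<'E'
from h import *
c=load('w9')
def q(p): return (240+p[0]/11-.5,80+p[1]/10-.5)
for nm,p,z in[('A out',(173,228),.078),('A in',(133,352),.078),('B in',(290,425),.078),('B out',(360,322),.078),('lug c',(305,187),.069),('pin',(238,323),.069)]:
    X=onz(c,[q(p)],z)[0];v=X[:2]-CTR;print(nm,X.round(4),np.hypot(*v).round(4),np.degrees(np.arctan2(v[1],v[0])).round(1))
A=cv2.resize(c['p'][150:215,190:270],None,fx=8,fy=8,interpolation=cv2.INTER_CUBIC);cv2.imwrite('pics/w9h.png',A[:,:,::-1])
E
```

```text
A out [ 0.4598 -0.1032  0.078 ] 0.0735 -174.4
A in [ 0.471  -0.1022  0.078 ] 0.0623 -174.3
B in [ 0.4718 -0.0879  0.078 ] 0.0617 172.4
B out [ 0.4612 -0.086   0.078 ] 0.0725 172.1
lug c [ 0.4522 -0.095   0.069 ] 0.0808 179.3
pin [ 0.4655 -0.0956  0.069 ] 0.0675 179.7
```

View pics/w9h.png

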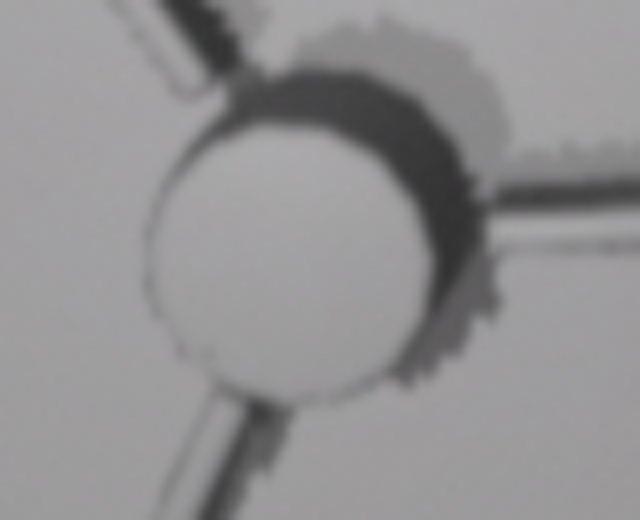

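```bash
python3 - <<'E'
from h import *
c=load('w9'); print(onz(c,[(190+292/8-.5,150+265/8-.5)],.108))
s=r.sense();R=Rm(s['ee_rot'])
print(s['tcp_pos'],(R.T@(np.array([.532,-.0963,.135])-s['tcp_pos'])*1000).round(1))
E
```

```text
[[ 0.53087145 -0.09950641  0.108     ]]
[ 0.53021024 -0.04974166  0.24800724] [113.  -43.5 -16.6]
```

Emit:
move_arm(deltas=[[[0, -15, -6, 0, 0], [0, -43.5, -16.6, 0, 0], [40, -43.5, -16.6, 0, 0], [80, -43.5, -16.6, 0, 0], [100, -43.5, -16.6, 0, 0], [108, -43.5, -16.6, 0, 0], [111, -43.5, -16.6, 0, 0], [111, -43.5, -16.6, 0, 0]]])

```text
time: 13.3
tcp_pos: [0.5331, -0.0967, 0.1389]
ee_rot: [0.693, -0.143, 0.692, 0.143]
contact_force: [0.6, -0.0, -0.2]
gripper_width: -0.002
```

```bash
python3 chk.py s10; python3 - <<'E'
from h import *
c=load('s10');cv2.imwrite('pics/s10d.png',cv2.resize(c['p'][190:270,270:370],None,fx=7,fy=7,interpolation=cv2.INTER_CUBIC)[:,:,::-1])
E
```

```text
13.35 [ 0.53321775 -0.09656377  0.13913929] [-0.43846447  0.40946736 -0.18217516] 113.34556195400997
```

View pics/s10d.png

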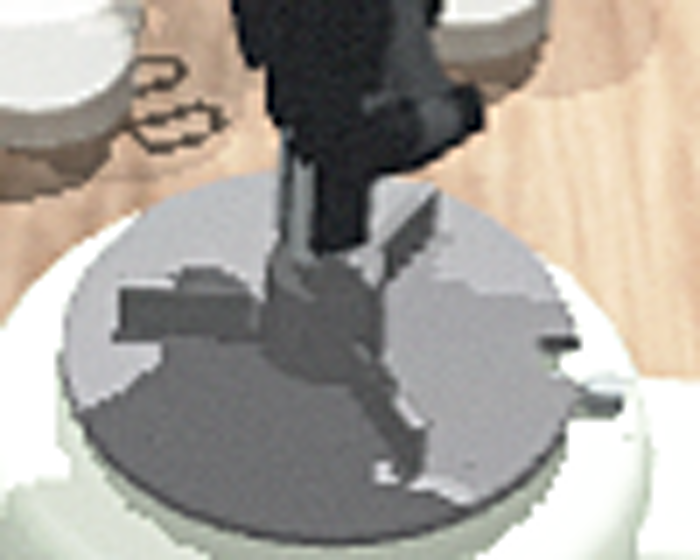

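Emit:
move_arm(deltas=[[[4, 0, 0, 0, 0], [7, 0, 0, 0, 0], [9, 0, 0, 0, 0], [10.5, 0, 0, 0, 0], [12, 0, 0, 0, 0], [13.5, 0, 0, 0, 0]]])

```text
time: 14.1
tcp_pos: [0.533, -0.0963, 0.1253]
ee_rot: [0.693, -0.143, 0.692, 0.143]
contact_force: [-1.3, -0.0, 7.3]
gripper_width: -0.003
```

Emit:
move_arm(deltas=[[[1.5, 0, 0, 0, 0], [3, 0, 0, 0, 0], [4, 0, 0, 0, 0], [4, 0, 0, 0, 0]]])

```text
time: 14.6
tcp_pos: [0.5332, -0.0962, 0.1213]
ee_rot: [0.693, -0.143, 0.692, 0.143]
contact_force: [0.3, 0.8, 5.1]
gripper_width: 0.001
```

Emit:
move_arm(deltas=[[[1.5, 0, 0, 0, 0], [2.5, 0, 0, 0, 0], [3.5, 0, 0, 0, 0], [4, 0, 0, 0, 0], [4.5, 0, 0, 0, 0], [4.5, 0, 0, 0, 0]]])

```text
time: 15.35
tcp_pos: [0.5334, -0.0962, 0.1185]
ee_rot: [0.693, -0.143, 0.692, 0.143]
contact_force: [-6.1, 1.8, 19.4]
gripper_width: -0.001
```

Emit:
move_arm(deltas=[[[0.5, 0, 0, 0, 0], [1, 0, 0, 0, 0], [1, 0, 0, 0, 0]]])

```text
time: 15.72
tcp_pos: [0.5334, -0.0963, 0.1184]
ee_rot: [0.693, -0.143, 0.692, 0.143]
contact_force: [-11.1, 2.0, 28.8]
gripper_width: -0.001
```

Emit:
move_arm(deltas=[[[-2, 0, 0, 0, 0], [-6, 0, 0, 0, 0], [-30, 0, 0, 0, 0], [-70, 0, 0, 0, 0], [-110, 20, 10, 0, 0], [-130, 43, 16, 0, 0], [-130, 43, 16, 0, 0], [-130, 43, 16, 0, 0]]])

```text
time: 16.73
tcp_pos: [0.5299, -0.0512, 0.2443]
ee_rot: [0.692, -0.143, 0.693, 0.143]
contact_force: [-0.3, 0.4, 0.7]
gripper_width: 0.001
```

```bash
python3 chk.py s11; python3 - <<'E'
from h import *
snap('wrist','w11')
c=load('w11')
A=cv2.resize(c['p'][60:270,130:350],None,fx=3.5,fy=2.8,interpolation=cv2.INTER_CUBIC);cv2.imwrite('pics/w11c.png',A[:,:,::-1])
c=load('s11');P=cloud(c);d=np.hypot(P[...,0]-.532,P[...,1]+.096)
for a,b,t in((0,.012,'hub'),):
    m=(c['d']>0)&(d<b)&(P[...,2]>.085);print(t,np.median(P[m][:,2]))
m=(c['d']>0)&(d>.03)&(d<.062)&(P[...,2]<.075)
q=P[m];A=np.c_[q[:,:2]-[.532,-.096],np.ones(len(q))];k=np.linalg.lstsq(A,q[:,2],rcond=None)[0];print('plate',k,np.median(q[:,2]),len(q))
c0=load('s6');P=cloud(c0);d=np.hypot(P[...,0]-.532,P[...,1]+.096)
m=(c0['d']>0)&(d>.03)&(d<.062)&(P[...,2]<.084)&(P[...,2]>.07)
q=P[m];A=np.c_[q[:,:2]-[.532,-.096],np.ones(len(q))];k=np.linalg.lstsq(A,q[:,2],rcond=None)[0];print('before',k,len(q))
E
```

```text
16.775 [ 0.52976378 -0.05152681  0.24405518] [-0.11370425  0.36544651  0.11410825] 113.27678220675216
hub 0.0958084737561436
plate [-0.00356816 -0.00634312  0.06648983] 0.06627380399419935 1495
before [ 0.00072408 -0.00378408  0.07843554] 1458
```

View pics/w11c.png

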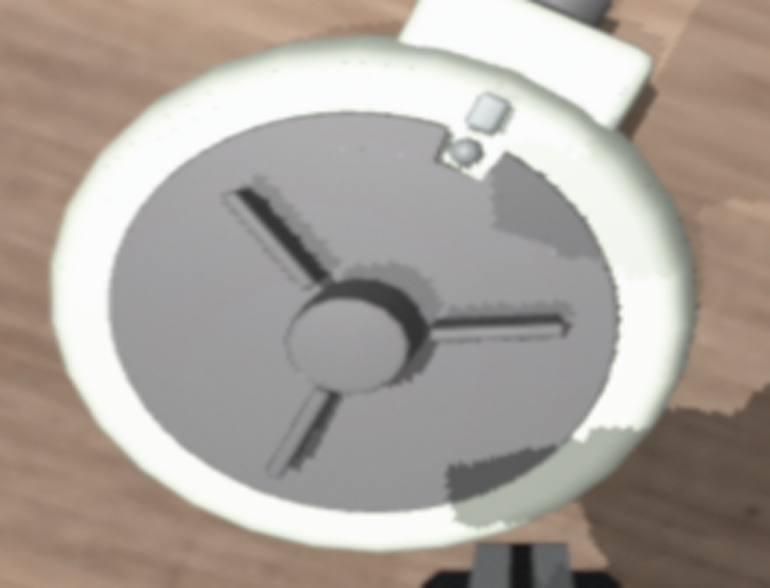

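View pics/s11.png

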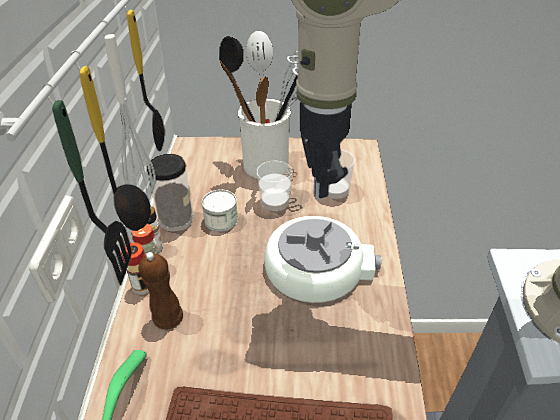

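```bash
python3 -c "
from station import r
print(r.sense()['contact_force']); print(r.sign_off())"
```

```text
[-0.28257382 -0.22165156  0.06716119]
the job is handed in; nothing more can be done
None
```

The disc is seated on the base with the pin standing in its notch, and I handed the job in at about 17 s.

**Turning:** I pushed the disc about 90° counter-clockwise by one rib with the shut fingertip, never lifting it. My first reading from the side camera left the notch about 7° short, because I had taken the lug's shaded side for its top. I corrected it in two more small pushes, checked with the wrist camera. Just before pressing, the notch was about 0.6° off the pin.

**Pressing:** I pressed the hub down until it stopped. It moved at about 5 to 7 N, and I held it at the end with about 29 N.

**Last checks:**
- **Height:** by the side camera's depth, the hub top is at 95.8 mm (96 mm expected) and the plate's top face at about 66.4 mm (66 mm expected).
- **Level:** the plate's tilt measures about 0.4°, which is within the depth camera's noise.
- **Pin:** the wrist picture shows it standing in the notch.
- **Bystanders:** the glasses and tin look unmoved by eye in the last side picture. I did not measure them again.
- **Robot:** it is clear of everything, with no contact force.

**Disagreement:** the cameras differed by up to 5 mm on where the hub's centre is, so I pressed at a point between their readings.

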